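Find each oval box its own lid

ROBOT

A 6-joint arm with a two-finger parallel gripper is mounted at the origin on a cart in front of the work surface, level with it; the furniture and walls round the work are solid. World frame = base frame: x ahead of the robot, y to its left, z up, the work surface at z = 0. Lengths are in m, angles in degrees, forces in N, time in s.
With the tool pointing down it reaches from about 0.4 to 0.825 m from the base axis. Payload 7 kg.
Tool frame: the origin (TCP) lies midway between the tips of the shut fingers; the grasp point (between the pads) lies r.grip_depth behind it (r.grip_depth is the distance from the TCP to the grasp point, in m); z points along the fingers, y is the direction in which the jaws open and shut (so a half turn about z gives the same grasp; the last joint's range is limited). The gripper opens to 88 mm and grips with 3 to 60 N. Pads are 19 mm wide; open, the fingers measure 130 mm over their backs; the gripper's body (78 mm by 193 mm) begins 47 mm behind the grasp point.
Start: joints at [-53.852, 20.546, 0.682, 0, -70.136, -16.507], TCP at [0.227, -0.636, 0.227] pointing down, gripper open.
Joint ranges: [-176.03, 176.03], [-82.01, 121.73], [-58.28, 71.71], [-173.87, 95.51], [-174.79, -0.11], [-173.66, 173.66]. Speed limits (degrees/s): [136.94, 136.94, 172.46, 180, 180, 180].

INTERFACE

Orientations are given as [roll, pitch, yaw] about the fixed x, y, z axes, in that order (R = Rz(yaw) Ry(pitch) Rx(roll)).
In Python, from plant import r, imaging, close_job gives the robot as it stands.
- The arm moves only by the tool step_arm, never from a script. Its argument "commands" is a list of rows, each a list of 2 entries, a list of its own where there are three numbers: the shift along the tool's x, y, z in mm, then the turn about the tool's z in degrees. In form: [[[x, y, z], twist], ...]. A call has 1 to 20 rows; each row shifts and turns the commanded pose from where the row before left it, along the tool's axes as they then stand; what a row does not reach is not made up. A row lasts 1/8 s, in which the tool goes at most 62.5 mm and 10.7 degrees, less where a joint would pass 70% of its speed; a pose out of reach is approached as far as the arm can. A call with a gripper value outside its range is refused whole. "gripper" is the closure, from 0 (fully open) to 1 (shut), set as the call begins (left out, the last holds). The fingers move at their own pace and stop on an object; "grip_force" is the grip in N (left out, the last holds). Time passes only in rows, so rows that do not move let the fingers close. It gives the time, the measured TCP pose, the force and the opening at its end, in the units of the state.
- r.get_state(): the state, without advancing time (a new reading comes with each control period).
- imaging.capture(name): name is "scene" or "top"; returns a dict with "img" (400x640x3 uint8, red, green, blue), "z_map" (400x640 float32, m along the optical axis (not along the pixel's ray), 0 where there is no reading), "vfov" (degrees; the focal length in pixels is half the picture's height over the tangent of half this angle, whatever the lens; pixels are square), "cx", "cy" (the principal point, pixels), "extrinsics" (4x4, takes a point from camera to world coordinates). Camera axes: x right, y down, z forward; pixel columns grow to the right and rows downward; lengths in m; the calibration is good to about 2 mm. A picture is of the moment at which its call begins.
- close_job(): hands the job in, once; it reports no verdict.
The state is a dict: "time_s": time; "joints": joint angles; "qd": joint speeds; "joint_torque": joint torques, N m; "tcp_pos": TCP position; "eef_rot": TCP orientation; "contact_force": force on the tool from outside, world axes, zero at the start; "moment": the same for the moment, N m; "gripper_width": finger opening in m.
Only numpy, scipy, OpenCV 4.12 (cv2) and the standard library are available. Lean on these libraries where they do the work, as an engineer would, in place of code of your own. Each camera call takes 0.05 s, during which the arm holds its last target.

TASK

These two oval bent-wood boxes and three lids were bent by hand and came out almost, but not quite, alike. Find by trying which lid belongs on which box, without forcing any, and close both boxes with their own lids pushed fully home. Leave the odd lid lying flat, rim down, on the stand clear of the boxes; the boxes stay standing upright on the stand, and the things around them stay where they are.

Things in the scene. Friction and masses are not known exactly. Their poses are not given: they have to be found in the camera images.
- box_1_center (a point): open, empty oval bent-wood box, loose, upright: 50 mm high, wall 2.8 mm, rim eased inward 1 mm over its top 3 mm, 150 g. The two boxes are 88-96 mm long and 52-59 mm across outside, one a little longer and slimmer. Point: its centre, 25 mm above the stand; x along its length, y across, z up; half a turn round is the same. Its own lid slips over it, axis on axis
- box_2_center (a point): the other open box, described alike. A box's own lid has 1.6 mm play all round and sinks almost freely until its top rests on the rim: lower edge 33 mm, top 53 mm above the stand. A wrong lid stops on the rim, lower edge about 50 mm up (42 if off-centre and tilted), being 1.6 mm a side too tight in length or width. Point and axes as for the first
- lid_a_center (a point): oval bent-wood lid lying rim down: hollow cap 20 mm high, top 3 mm, band 2.8 mm thick, about 40 g. The three lids look alike, 97-105 mm long, 60-68 mm across outside; grasp across, by the band. The box it fits, if any, is not marked. Point: its centre, 10 mm above its lower edge; x along its length, y across, z up; half a turn round is the same
- lid_b_center (a point): oval bent-wood lid lying rim down: hollow cap 20 mm high, top 3 mm, band 2.8 mm thick, about 40 g. The three lids look alike, 97-105 mm long, 60-68 mm across outside; grasp across, by the band. The box it fits, if any, is not marked. Point: its centre, 10 mm above its lower edge; x along its length, y across, z up; half a turn round is the same
- lid_c_center (a point): oval bent-wood lid lying rim down: hollow cap 20 mm high, top 3 mm, band 2.8 mm thick, about 40 g. The three lids look alike, 97-105 mm long, 60-68 mm across outside; grasp across, by the band. The box it fits, if any, is not marked. Point: its centre, 10 mm above its lower edge; x along its length, y across, z up; half a turn round is the same
- sanding (a point): bystander: cork sanding block, 42 x 68 x 30 mm; the point is its centre, 15 mm above the stand
- tin (a point): bystander: small blue open tin of copper tacks, 55 mm across, 21 mm high; the point is its centre, 10 mm above the stand
- cherry (a point): bystander: small closed reddish oval box, 64 x 86 x 42 mm, not part of the order; the point is its centre, 21 mm above the stand

How it is judged (in metres and radians):
At the end, for the whole second after the job is handed in: Each box wears a lid fully home: within 3 mm of seated height, 4 mm of centre, 0.1 rad of its long axis, level within 0.08 rad. Both boxes stand upright on the stand (0.05 rad, 5 mm). The third lid lies rim down on the stand (0.1 rad, 5 mm), 60 mm or more from the boxes' centres (((z of lid_a_center in the frame of box_1_center between 0.015 and 0.021 m and horizontal distance between lid_a_center and box_1_center below 0.004 m and angle between the x axis of lid_a_center and the x axis of box_1_center, either way round below 0.1 rad and angle between lid_a_center's own z axis and vertical below 0.08 rad) or (z of lid_b_center in the frame of box_1_center between 0.015 and 0.021 m and horizontal distance between lid_b_center and box_1_center below 0.004 m and angle between the x axis of lid_b_center and the x axis of box_1_center, either way round below 0.1 rad and angle between lid_b_center's own z axis and vertical below 0.08 rad) or (z of lid_c_center in the frame of box_1_center between 0.015 and 0.021 m and horizontal distance between lid_c_center and box_1_center below 0.004 m and angle between the x axis of lid_c_center and the x axis of box_1_center, either way round below 0.1 rad and angle between lid_c_center's own z axis and vertical below 0.08 rad)) and ((z of lid_a_center in the frame of box_2_center between 0.015 and 0.021 m and horizontal distance between lid_a_center and box_2_center below 0.004 m and angle between the x axis of lid_a_center and the x axis of box_2_center, either way round below 0.1 rad and angle between lid_a_center's own z axis and vertical below 0.08 rad) or (z of lid_b_center in the frame of box_2_center between 0.015 and 0.021 m and horizontal distance between lid_b_center and box_2_center below 0.004 m and angle between the x axis of lid_b_center and the x axis of box_2_center, either way round below 0.1 rad and angle between lid_b_center's own z axis and vertical below 0.08 rad) or (z of lid_c_center in the frame of box_2_center between 0.015 and 0.021 m and horizontal distance between lid_c_center and box_2_center below 0.004 m and angle between the x axis of lid_c_center and the x axis of box_2_center, either way round below 0.1 rad and angle between lid_c_center's own z axis and vertical below 0.08 rad)) and height (world z) of box_1_center between 0.02 and 0.03 m and angle between each of box_1_center, box_2_center's own z axis and vertical below 0.05 rad and height (world z) of box_2_center between 0.02 and 0.03 m and ((height (world z) of lid_a_center between 0.005 and 0.015 m and angle between lid_a_center's own z axis and vertical below 0.1 rad and horizontal distance between lid_a_center and box_1_center above 0.06 m and horizontal distance between lid_a_center and box_2_center above 0.06 m) or (height (world z) of lid_b_center between 0.005 and 0.015 m and angle between lid_b_center's own z axis and vertical below 0.1 rad and horizontal distance between lid_b_center and box_1_center above 0.06 m and horizontal distance between lid_b_center and box_2_center above 0.06 m) or (height (world z) of lid_c_center between 0.005 and 0.015 m and angle between lid_c_center's own z axis and vertical below 0.1 rad and horizontal distance between lid_c_center and box_1_center above 0.06 m and horizontal distance between lid_c_center and box_2_center above 0.06 m))); the robot touches nothing.
It fails at once if a box is tipped by more than 0.4 rad (angle between any of box_1_center, box_2_center's own z axis and vertical above 0.4 rad).
It fails at once if a lid is forced: pressed on a box with more than 45 N (contact force between any of lid_a, lid_b, lid_c and box_1 above 45 N or contact force between any of lid_a, lid_b, lid_c and box_2 above 45 N).
It fails at once if a bystander (sanding block, tack tin, small closed box) is shoved more than 30 mm from its place (distance of any of sanding, tin, cherry from where it was at the start of the episode above 0.03 m).
It also fails if it takes over 72 s, if anything falls off the work surface, if the arm or the gripper's body presses on something with over 40 N, if the wrist force passes 120 N, or if a joint passes its speed limit or range.

## Working session

There is one attempt and no reset: what is moved stays moved. The work goes in short steps, Python scripts to look and compute and a tool call to move; the robot and the scene stay as the last step left them, time stands still between calls to the robot, and variables do not carry over. Pictures are saved under pics/ and viewed, and the job is handed in when it is done.

Besides the shell and the picture viewer there is one more tool, called after "Emit:" by a JSON object that holds its "fn" and its "kwargs", one argument or row to a line. step_arm: Moves the arm, as the interface text tells. Its arguments: {"type":"object","properties":{"commands":{"type":"array","items":{"type":"array"}},"gripper":{"type":"number"},"grip_force":{"type":"number"}},"required":["commands"]}

```bash
ls; mkdir -p pics; python3 - <<'E'
from plant import r, imaging
import cv2, numpy as np
print(r.get_state(), r.grip_depth)
for n in("scene","top"):
    d=imaging.capture(n); cv2.imwrite(f"pics/{n}0.png",d["img"][:,:,::-1]); print(n,d["vfov"],d["cx"],d["cy"],d["extrinsics"].round(3).tolist())
    np.savez(f"/tmp/{n}0.npz",**d)
E
```

```text
pics
{'time_s': 0.0, 'joints': array([-5.38520312e+01,  2.05918442e+01,  6.33368150e-01, -2.11605225e-02,
       -7.01345279e+01, -1.65067205e+01]), 'qd': array([-0.03379561, -0.01334958,  0.02667934,  0.03270449, -0.08994214,
        0.00073813]), 'joint_torque': array([ 1.08488846e-04, -5.82706475e+01,  2.93060589e+01,  6.99741259e+00,
        6.76023628e-03, -2.32443081e-04]), 'tcp_pos': array([ 0.22670256, -0.63527302,  0.22561171]), 'eef_rot': array([ 1.79905177e+02, -7.35545143e-03, -1.60365952e+02]), 'contact_force': array([-0.12486889,  0.26636315,  0.13225583]), 'moment': array([ 0.00570157,  0.03057224, -0.01927101]), 'gripper_width': 0.08762778706875052} 0.0188
scene 48.90077958989097 315.6079081177689 199.32244999840174 [[-0.67, -0.534, 0.516, 0.197], [-0.742, 0.491, -0.456, 0.385], [-0.01, -0.688, -0.725, 0.684], [0.0, 0.0, 0.0, 1.0]]
top 57.09041251165875 314.42724221359776 203.6033739350265 [[0.016, -0.997, 0.077, 0.545], [-1.0, -0.017, -0.023, 0.011], [0.024, -0.076, -0.997, 0.917], [0.0, 0.0, 0.0, 1.0]]
```

View pics/scene0.png

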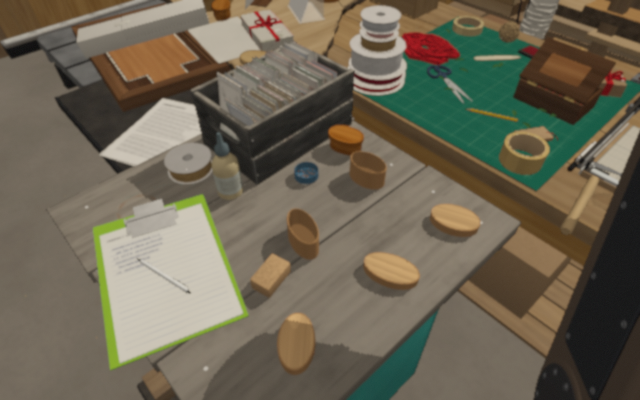

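View pics/top0.png

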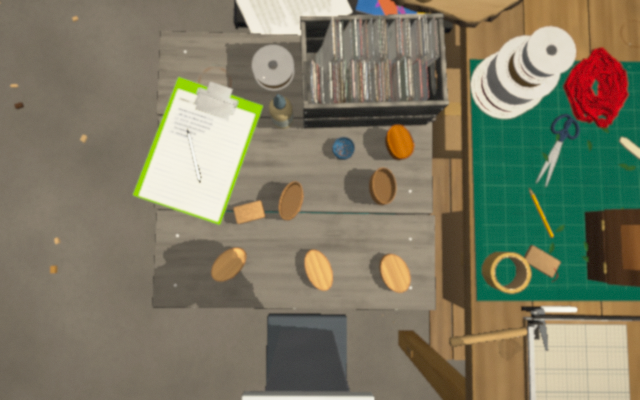

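```bash
cat > h.py <<'E'
import numpy as np, cv2
def load(d):
    f=200/np.tan(np.radians(float(d["vfov"])/2)); return f,float(d["cx"]),float(d["cy"]),np.array(d["extrinsics"])
def cloud(d):
    f,cx,cy,E=load(d); z=np.array(d["z_map"]); v,u=np.mgrid[0:400,0:640]
    P=np.stack([(u-cx)/f*z,(v-cy)/f*z,z],-1); W=P@E[:3,:3].T+E[:3,3]; W[z==0]=np.nan; return W
def ray(d,uv,h):
    f,cx,cy,E=load(d); uv=np.atleast_2d(uv).astype(float)
    R=np.c_[(uv[:,0]-cx)/f,(uv[:,1]-cy)/f,np.ones(len(uv))]@E[:3,:3].T
    return E[:3,3]+R*((h-E[2,3])/R[:,2])[:,None]
def comps(d,lo,hi,xr=(0.3,0.85),yr=(-0.35,0.45)):
    W=cloud(d); x,y,z=np.moveaxis(W,-1,0)
    with np.errstate(invalid='ignore'): m=((z>lo)&(z<hi)&(x>xr[0])&(x<xr[1])&(y>yr[0])&(y<yr[1])).astype(np.uint8)
    n,l,s,c=cv2.connectedComponentsWithStats(m)
    return W,[(l==i) for i in range(1,n) if s[i,4]>60]
def fit(P):
    (c,s,a)=cv2.minAreaRect((P[:,:2]*1000).astype(np.float32))
    if s[0]<s[1]: s=s[::-1]; a+=90
    return np.round(c,1),np.round(s,1),round((a+90)%180-90,1)
E
python3 - <<'E'
from h import *
for n in("top","scene"):
  d=np.load(f"/tmp/{n}0.npz"); W,cs=comps(d,0.010,0.075)
  print(n)
  for m in cs:
    v,u=np.nonzero(m); P=W[m]; print(u.mean().round(),v.mean().round(),m.sum(),'z',np.percentile(P[:,2],[5,50,95]).round(3),d["img"][m].mean(0).round(),'xy',P[:,:2].mean(0).round(4),*fit(P))
E
```

```text
top
283.0 121.0 177 z [0.013 0.046 0.073] [103. 100.  84.] xy [0.8103 0.0701] [816.3  71.3] [54.8 25.1] -75.6
381.0 130.0 1814 z [0.016 0.041 0.072] [104.  70.  28.] xy [ 0.7939 -0.168 ] [ 769.9 -137.2] [314.5  95. ] -87.3
383.0 185.0 346 z [0.014 0.037 0.05 ] [114.  85.  53.] xy [ 0.6596 -0.1751] [ 658.8 -174.4] [88.2 58.2] 3.3
290.0 199.0 201 z [0.015 0.046 0.051] [155. 114.  72.] xy [0.6224 0.0491] [618.7  47.9] [94.4 52.7] -19.6
249.0 212.0 510 z [0.025 0.029 0.032] [206. 157.  98.] xy [0.5903 0.1486] [590.8 149.5] [68.5 42. ] -74.1
228.0 264.0 826 z [0.016 0.019 0.022] [169. 128.  77.] xy [0.4642 0.1959] [463.6 196.1] [97.7 59.6] -44.1
318.0 270.0 855 z [0.016 0.019 0.022] [228. 178. 106.] xy [ 0.4539 -0.0216] [454.2 -21.6] [102.2  60.3] 23.3
395.0 273.0 896 z [0.016 0.019 0.022] [222. 171. 103.] xy [ 0.4487 -0.2076] [ 448.9 -208.1] [96.5 67.1] 29.2
scene
321.0 148.0 4154 z [0.014 0.04  0.072] [73. 56. 39.] xy [ 0.7665 -0.1385] [ 725.9 -123.7] [317.9 220.5] 84.9
306.0 171.0 166 z [0.011 0.015 0.02 ] [55. 69. 76.] xy [ 0.7517 -0.0782] [753.  -78.3] [56.5 54. ] -26.3
228.0 183.0 602 z [0.013 0.044 0.072] [107. 103.  88.] xy [0.8095 0.0852] [814.9  82.1] [55.1 28.9] 64.5
455.0 218.0 1096 z [0.013 0.019 0.021] [173. 138.  94.] xy [ 0.4431 -0.2035] [ 444.8 -206.4] [96.6 69.7] 33.1
303.0 232.0 853 z [0.013 0.033 0.049] [101.  75.  48.] xy [0.614  0.0507] [616.   50.2] [95.3 50.8] -14.1
391.0 269.0 1377 z [0.014 0.019 0.021] [178. 143.  97.] xy [ 0.4484 -0.0178] [450.9 -19.9] [103.7  61.4] 24.0
270.0 274.0 945 z [0.014 0.028 0.03 ] [158. 126.  88.] xy [0.5836 0.154 ] [587.8 150.3] [70.  42.6] -74.3
296.0 342.0 1782 z [0.016 0.019 0.021] [139. 108.  72.] xy [0.459  0.1999] [461.5 198.2] [97.1 59.5] -41.9
```

```bash
cat >> h.py <<'E'
def hull_fit(d,h,tol,center,rad=0.065):
    """outer outline of pixels near height h, rayed to plane h -> ellipse/rect fits"""
    W=cloud(d); z=W[...,2]; Z=cv2.medianBlur(np.nan_to_num(z).astype(np.float32),3)
    v,u=np.mgrid[0:400,0:640]; Q=ray(d,np.c_[u.ravel(),v.ravel()],h)
    k=(np.hypot(Q[:,0]-center[0],Q[:,1]-center[1])<rad)&(Z.ravel()>h-tol)&(Z.ravel()<h+0.006)
    P=(Q[k,:2]*1000).astype(np.float32); H=cv2.convexHull(P)
    m=np.zeros((400,640),np.uint8); 
    A=cv2.moments(H); cen=np.array([A['m10'],A['m01']])/A['m00']
    C=np.array([[A['mu20'],A['mu11']],[A['mu11'],A['mu02']]])/A['m00']
    w,V=np.linalg.eigh(C); yaw=np.degrees(np.arctan2(V[1,1],V[0,1])); yaw=(yaw+90)%180-90
    return cen.round(1),(4*np.sqrt(w[::-1])).round(1),round(yaw,1),len(P)
E
python3 - <<'E'
from h import *
I=[("wbox",.05,(.66,-.174)),("sbox",.05,(.619,.048)),("odd",.02,(.463,.197)),("slid",.02,(.453,-.02)),("wlid",.02,(.447,-.207)),("sand",.03,(.59,.15))]
for nm,h,c in I:
  for n in("top","scene"):
    d=np.load(f"/tmp/{n}0.npz")
    print(nm,n,*[x for t in (.005,.004) for x in hull_fit(d,h,t,c)])
E
```

```text
wbox top [ 660.5 -171.7] [74.2 54.9] -0.2 37 [ 650.  -154.8] [67.6 12.4] 16.3 25
wbox scene [ 653.  -170.7] [87.5 59.4] 1.9 134 [ 653.3 -171.1] [87. 57.] 2.0 70
sbox top [620.3  40.2] [70.3 28.8] 10.9 17 [620.4  40.4] [70.5 28.4] 10.6 15
sbox scene [614.1  50.8] [94.3 50.6] -17.7 163 [613.9  50.6] [93.2 49.8] -18.2 106
odd top [464.1 196.3] [96.  59.1] -45.0 812 [464.  196.6] [94.9 59. ] -44.3 800
odd scene [460.6 198.4] [97.1 59.8] -43.7 1732 [460.7 198.4] [96.9 59.6] -43.8 1721
slid top [453.7 -21.5] [101.1  59.3] 23.1 849 [453.7 -21.3] [101.   58.8] 22.9 836
slid scene [449.6 -18.3] [102.5  60.9] 24.2 1290 [449.8 -18.5] [102.3  60.5] 24.1 1273
wlid top [ 448.7 -208. ] [95.7 66. ] 24.2 881 [ 448.7 -208. ] [95.6 66.1] 24.2 878
wlid scene [ 443.8 -204.4] [96.1 69.1] 24.1 1017 [ 444.2 -204.9] [96.4 67.5] 24.9 997
sand top [590.4 149. ] [76.4 46.9] -75.1 487 [590.7 149.1] [74.7 46.3] -76.0 470
sand scene [585.9 152. ] [77.  48.2] -74.4 757 [586.5 151.6] [75.9 47.2] -74.7 732
```

```bash
python3 - <<'E'
from h import *
for n,cs in(("top",[(383,186),(290,201)]),("scene",[(367,169),(303,232)])):
  d=np.load(f"/tmp/{n}0.npz"); im=d["img"]
  t=[cv2.resize(im[v-30:v+30,u-30:u+30],(390,390),interpolation=cv2.INTER_NEAREST) for u,v in cs]
  cv2.imwrite(f"pics/z{n}.png",np.hstack(t)[:,:,::-1])
E
```

```text
(no output)
```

View pics/ztop.png

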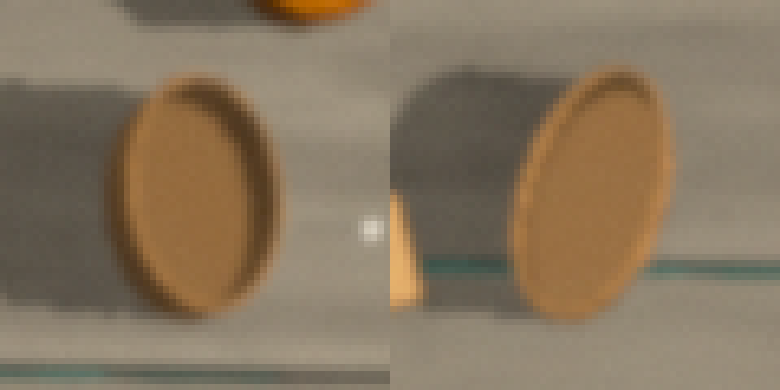

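View pics/zscene.png

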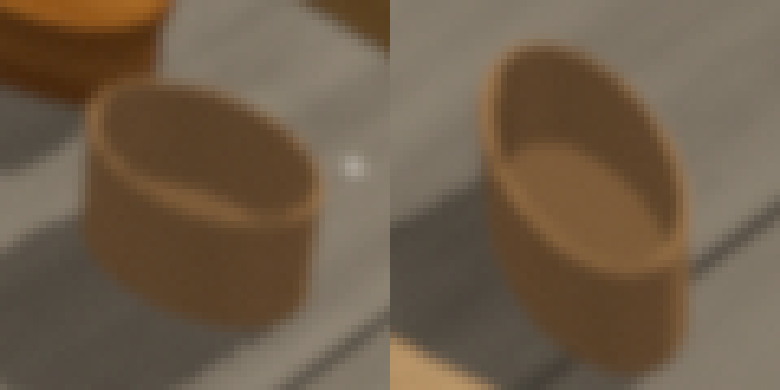

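```bash
cat >> h.py <<'E'
def colfit(d,uv,h,smin=95,r=28):
    S=cv2.cvtColor(np.ascontiguousarray(d["img"]),cv2.COLOR_RGB2HSV)[...,1].astype(np.float32)
    k=8; u0,v0=uv; c=S[v0-r:v0+r,u0-r:u0+r]; c=cv2.resize(c,None,fx=k,fy=k,interpolation=cv2.INTER_CUBIC)
    n,l=cv2.connectedComponents((c>smin).astype(np.uint8)); m=(l==l[k*r,k*r]).astype(np.uint8)
    C=max(cv2.findContours(m,cv2.RETR_EXTERNAL,cv2.CHAIN_APPROX_NONE)[0],key=len)[:,0]
    px=(C+.5)/k-.5+[u0-r,v0-r]
    return ray(d,px,h)[:,:2]*1000
E
python3 - <<'E'
from h import *
d=np.load("/tmp/top0.npz");E=load(d)[3]
for n,uv,h in(("w",(383,186),.05),("s",(290,201),.05),("slid",(319,270),.02),("wlid",(396,273),.02)):
  for s in (80,95,110):
    Q=colfit(d,uv,h,s); H=Q.astype(np.float32); e=cv2.fitEllipse(H); c=np.array(e[0]); nad=E[:2,3]*1000
    sh=(nad-c)*h/(.917-h)
    print(n,s,c.round(1),np.round(e[1],1),round((e[2]+180)%180-90,1),'corr',(c-sh/2).round(1))
E
```

```text
w 80 [ 656.3 -170.3] [68.1 92. ] 0.3 corr [ 659.6 -175.5]
w 95 [ 656.3 -170.1] [65.9 89.9] 0.6 corr [ 659.5 -175.3]
w 110 [ 656.2 -169.9] [63.9 88. ] 0.7 corr [ 659.4 -175.1]
s 80 [618.1  47.9] [57.6 97.7] -15.6 corr [620.2  49. ]
s 95 [618.  48.] [55.9 95.7] -15.5 corr [620.1  49. ]
s 110 [617.9  48. ] [54.4 93.8] -15.4 corr [620.   49.1]
slid 80 [454.1 -20.9] [ 65.2 107.5] 23.4 corr [453.1 -21.2]
slid 95 [454.1 -20.8] [ 63.4 105.7] 23.4 corr [453.1 -21.2]
slid 110 [454.1 -20.8] [ 61.6 103.9] 23.3 corr [453.1 -21.1]
wlid 80 [ 449.  -206.5] [ 71.9 101.6] 27.2 corr [ 448. -209.]
wlid 95 [ 449.  -206.5] [70.2 99.8] 27.2 corr [ 448.  -208.9]
wlid 110 [ 449.  -206.4] [68.4 98.1] 27.2 corr [ 447.9 -208.8]
```

```bash
cat > go.py <<'E'
import sys,numpy as np
from plant import r
from scipy.spatial.transform import Rotation as R
x,y,z,yaw=map(float,sys.argv[1:5])   # mm, deg
s=r.get_state(); p=np.array(s["tcp_pos"])*1000; M=R.from_euler("xyz",s["eef_rot"],degrees=True)
L=M.inv().apply(np.array([x,y,z])-p)
tw=-((yaw-s["eef_rot"][2]+90)%180-90)
print("t",round(s["time_s"],2),"pos",p.round(1),"rot",np.round(s["eef_rot"],2),"w",round(s["gripper_width"]*1000,1),"F",np.round(s["contact_force"],1),"j6",s["joints"][5].round(0))
print("local shift",L.round(1),"twist",round(tw,1), "n40",np.ceil(np.abs(L).max()/40))
E
python3 go.py 446.2 -206.5 60 25
```

```text
t 0.1 pos [ 226.7 -635.3  225.7] rot [ 1.7991e+02 -1.0000e-02 -1.6037e+02] w 87.7 F [ 1.1 -0.3 -1. ] j6 -17.0
local shift [-350.8  329.9  166.2] twist -5.4 n40 9.0
```

Emit:
{"fn": "step_arm", "kwargs": {
  "commands": [
    [[-35.1,33,0],0],
    [[-35.1,33,0],0],
    [[-35.1,33,0],0],
    [[-35.1,33,0],0],
    [[-35.1,33,0],0],
    [[-35.1,33,0],0],
    [[-35.1,33,0],0],
    [[-35.1,33,0],0],
    [[-35.1,33,0],0],
    [[-35.1,33,0],0],
    [[0,0,40],0],
    [[0,0,40],0],
    [[0,0,40],0],
    [[0,0,40],-5.4],
    [[0,0,0],0],
    [[0,0,0],0]
  ],
  "gripper": 0
}}

```text
time_s: 2.1
tcp_pos: [0.4473, -0.2071, 0.0677]
eef_rot: [-180.0, 0.0, -155.0]
contact_force: [-0.4, 0.2, -0.6]
gripper_width: 0.0874
```

```bash
python3 go.py 446.2 -206.5 4 25
```

```text
t 2.1 pos [ 447.3 -207.1   67.7] rot [-1.7996e+02  3.0000e-02 -1.5504e+02] w 87.4 F [-0.4  0.2 -0.6] j6 -63.0
local shift [ 0.7  1.1 63.7] twist -0.0 n40 2.0
```

Emit:
{"fn": "step_arm", "kwargs": {
  "commands": [
    [[0.5,0.5,30],0],
    [[0,0,25],0],
    [[0,0,8],0],
    [[0,0,0],0]
  ]
}}

```text
time_s: 2.6
tcp_pos: [0.4466, -0.2068, 0.0045]
eef_rot: [-180.0, 0.0, -155.0]
contact_force: [-0.6, 0.2, -0.9]
gripper_width: 0.0877
```

Emit:
{"fn": "step_arm", "kwargs": {
  "commands": [
    [[0,0,0],0],
    [[0,0,0],0],
    [[0,0,0],0],
    [[0,0,0],0],
    [[0,0,0],0],
    [[0,0,0],0],
    [[0,0,0],0],
    [[0,0,0],0]
  ],
  "gripper": 1,
  "grip_force": 12
}}

```text
time_s: 3.6
tcp_pos: [0.4463, -0.2067, 0.0042]
eef_rot: [-180.0, 0.0, -154.9]
contact_force: [-0.7, 1.3, 7.2]
gripper_width: 0.0663
```

```bash
python3 go.py 446.2 -206.5 4 25;  python3 - <<'E'
from plant import imaging
import cv2
for n in ("scene","top"):
  d=imaging.capture(n); cv2.imwrite(f"pics/{n}1.png",d["img"][:,:,::-1])
E
```

```text
t 3.6 pos [ 446.3 -206.7    4.2] rot [-1.7997e+02  5.0000e-02 -1.5495e+02] w 66.3 F [-0.7  1.3  7.2] j6 -63.0
local shift [0.  0.3 0.2] twist 0.1 n40 1.0
```

View pics/scene1.png

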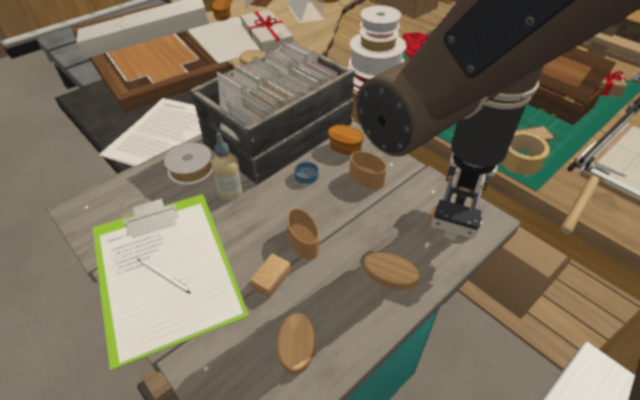

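Emit:
{"fn": "step_arm", "kwargs": {
  "commands": [
    [[0,0,-20],0],
    [[0,0,-30],0],
    [[0,0,-36],0],
    [[0,0,-30],0],
    [[0,0,0],0],
    [[0,0,0],0]
  ],
  "grip_force": 15
}}

```text
time_s: 4.45
tcp_pos: [0.4453, -0.2065, 0.1191]
eef_rot: [180.0, -0.0, -155.0]
contact_force: [-0.7, 0.2, -0.1]
gripper_width: 0.0658
```

```bash
python3 go.py 656.3 -173 100 2;  python3 - <<'E'
from plant import imaging
import cv2
d=imaging.capture("scene"); cv2.imwrite("pics/scene2.png",cv2.resize(d["img"][100:260,350:550],(800,640))[:,:,::-1][:600])
E
```

```text
t 4.45 pos [ 445.3 -206.5  119.1] rot [ 1.7997e+02 -2.0000e-02 -1.5498e+02] w 65.8 F [-0.7  0.2 -0.1] j6 -63.0
local shift [-205.4  -58.8   19. ] twist 23.0 n40 6.0
```

View pics/scene2.png

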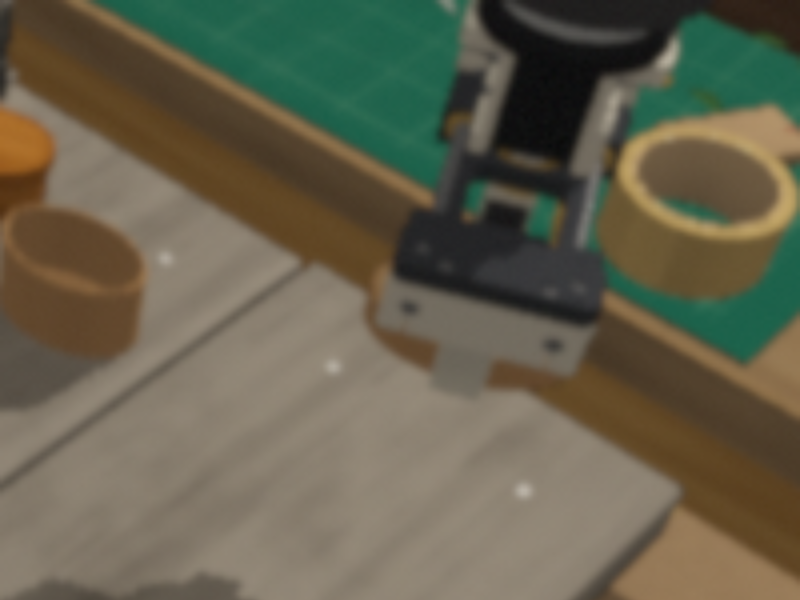

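Emit:
{"fn": "step_arm", "kwargs": {
  "commands": [
    [[-29.3,-8.4,0],0],
    [[-29.3,-8.4,0],0],
    [[-29.3,-8.4,0],0],
    [[-29.3,-8.4,0],0],
    [[-29.3,-8.4,0],0],
    [[-29.3,-8.4,0],0],
    [[-29.3,-8.4,0],0],
    [[0,0,0],7.7],
    [[0,0,0],7.7],
    [[0,0,10],7.6],
    [[0,0,10],0],
    [[0,0,0],0],
    [[0,0,0],0]
  ]
}}

```text
time_s: 6.12
tcp_pos: [0.6565, -0.1732, 0.0993]
eef_rot: [-180.0, -0.0, -177.9]
contact_force: [-0.1, -0.6, -0.9]
gripper_width: 0.066
```

```bash
python3 go.py 656.3 -173 60 2;  python3 - <<'E'
from plant import imaging
import cv2,numpy as np
for n,(u,v) in (("scene",(367,155)),("top",(380,180))):
  d=imaging.capture(n); cv2.imwrite(f"pics/{n}3.png",cv2.resize(d["img"][v-50:v+50,u-65:u+65],(780,600))[:,:,::-1]); np.savez(f"/tmp/{n}3.npz",**d)
E
```

```text
t 6.12 pos [ 656.5 -173.2   99.3] rot [-1.7999e+02 -3.0000e-02 -1.7786e+02] w 66.0 F [-0.1 -0.6 -0.9] j6 -89.0
local shift [ 0.2  0.2 39.3] twist 0.1 n40 1.0
```

View pics/scene3.png

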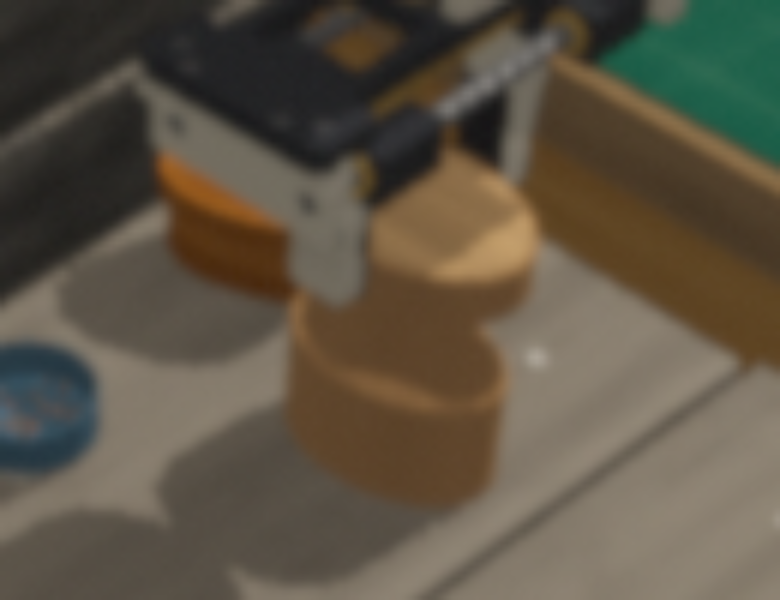

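View pics/top3.png

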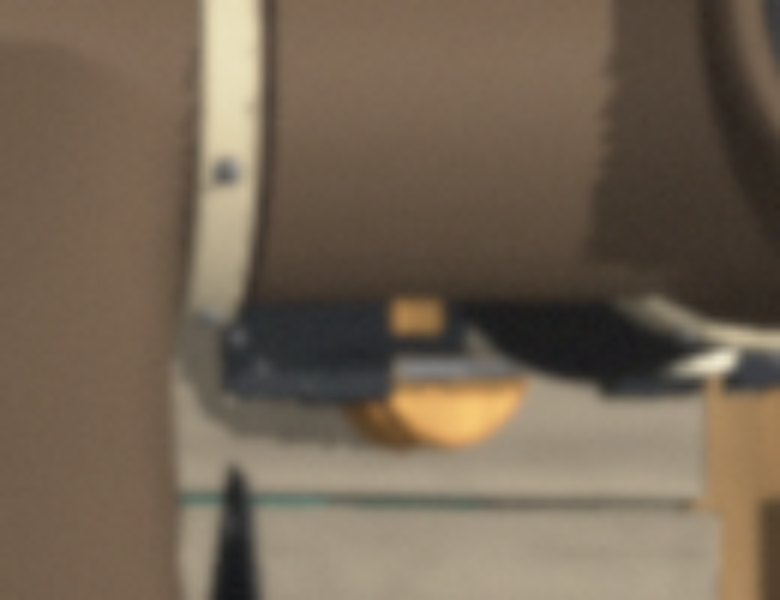

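Emit:
{"fn": "step_arm", "kwargs": {
  "commands": [
    [[0,0,20],0],
    [[0,0,18],0],
    [[0,0,4],0],
    [[0,0,0],0],
    [[0,0,0],0]
  ]
}}

```text
time_s: 6.85
tcp_pos: [0.6571, -0.1732, 0.0583]
eef_rot: [-180.0, 0.1, -177.9]
contact_force: [-0.1, 0.1, -0.5]
gripper_width: 0.0663
```

```bash
python3 go.py 656.3 -173 53 2
```

```text
t 6.85 pos [ 657.1 -173.2   58.3] rot [-1.7999e+02  6.0000e-02 -1.7795e+02] w 66.3 F [-0.1  0.1 -0.5] j6 -90.0
local shift [0.8 0.2 5.3] twist 0.1 n40 1.0
```

Emit:
{"fn": "step_arm", "kwargs": {
  "commands": [
    [[0,0,1.5],0],
    [[0,0,1.5],0],
    [[0,0,1.5],0],
    [[0,0,1],0],
    [[0,0,0],0]
  ]
}}

```text
time_s: 7.48
tcp_pos: [0.6565, -0.1733, 0.052]
eef_rot: [-180.0, -0.0, -178.0]
contact_force: [0.1, -0.3, -0.7]
gripper_width: 0.066
```

Emit:
{"fn": "step_arm", "kwargs": {
  "commands": [
    [[0,0,1],0],
    [[0,0,1],0],
    [[0,0,1],0],
    [[0,0,1],0],
    [[0,0,0],0]
  ]
}}

```text
time_s: 8.1
tcp_pos: [0.6566, -0.173, 0.0478]
eef_rot: [180.0, -0.0, -178.0]
contact_force: [0.3, 0.6, -0.5]
gripper_width: 0.0661
```

Emit:
{"fn": "step_arm", "kwargs": {
  "commands": [
    [[0,0,1.5],0],
    [[0,0,1.5],0],
    [[0,0,1.5],0],
    [[0,0,1.5],0],
    [[0,0,0],0]
  ]
}}

```text
time_s: 8.72
tcp_pos: [0.6566, -0.173, 0.0418]
eef_rot: [180.0, -0.0, -178.0]
contact_force: [0.3, -0.5, 0.0]
gripper_width: 0.0662
```

Emit:
{"fn": "step_arm", "kwargs": {
  "commands": [
    [[0,0,1],0],
    [[0,0,1],0],
    [[0,0,0.8],0],
    [[0,0,0],0]
  ]
}}

```text
time_s: 9.22
tcp_pos: [0.6566, -0.1731, 0.0392]
eef_rot: [180.0, 0.0, -178.0]
contact_force: [0.8, -0.5, -1.2]
gripper_width: 0.0665
```

Emit:
{"fn": "step_arm", "kwargs": {
  "commands": [
    [[0,0,0.8],0],
    [[0,0,0.8],0],
    [[0,0,0.8],0],
    [[0,0,0],0]
  ]
}}

```text
time_s: 9.72
tcp_pos: [0.6566, -0.1731, 0.0372]
eef_rot: [-180.0, 0.0, -178.0]
contact_force: [-0.9, -0.1, 3.9]
gripper_width: 0.0663
```

Emit:
{"fn": "step_arm", "kwargs": {
  "commands": [
    [[0,0,0.6],0],
    [[0,0,0],0]
  ]
}}

```text
time_s: 9.98
tcp_pos: [0.6566, -0.1732, 0.0371]
eef_rot: [-180.0, 0.0, -177.9]
contact_force: [-2.2, 1.4, 8.4]
gripper_width: 0.0665
```

Emit:
{"fn": "step_arm", "kwargs": {
  "commands": [
    [[0,0,0],0],
    [[0,0,0],0],
    [[0,0,0],0],
    [[0,0,0],0],
    [[0,0,0],0],
    [[0,0,0],0]
  ],
  "gripper": 0
}}

```text
time_s: 10.72
tcp_pos: [0.6566, -0.1732, 0.0362]
eef_rot: [-180.0, -0.0, -178.0]
contact_force: [-0.0, -0.2, -0.1]
gripper_width: 0.0877
```

Emit:
{"fn": "step_arm", "kwargs": {
  "commands": [
    [[0,0,-20],0],
    [[0,0,-30],0],
    [[0,0,-30],0],
    [[0,0,-30],0],
    [[0,0,0],0]
  ]
}}

```text
time_s: 11.35
tcp_pos: [0.6582, -0.1734, 0.1495]
eef_rot: [-180.0, 0.3, -177.9]
contact_force: [-0.8, 0.6, -0.7]
gripper_width: 0.0878
```

```bash
python3 go.py 451.6 -19.8 70 23.8
```

```text
t 11.35 pos [ 658.2 -173.4  149.5] rot [-179.96    0.3  -177.94] w 87.8 F [-0.8  0.6 -0.7] j6 -90.0
local shift [201.4 160.9  78.3] twist -21.7 n40 6.0
```

Emit:
{"fn": "step_arm", "kwargs": {
  "commands": [
    [[33.6,26.8,0],0],
    [[33.6,26.8,0],0],
    [[33.6,26.8,0],0],
    [[33.6,26.8,0],0],
    [[33.6,26.8,0],0],
    [[33.6,26.8,0],0],
    [[0,0,20],-7.2],
    [[0,0,30],-7.2],
    [[0,0,30],-7.3],
    [[0,0,0],0],
    [[0,0,0],0]
  ]
}}

```text
time_s: 12.72
tcp_pos: [0.4497, -0.0196, 0.0669]
eef_rot: [-180.0, 0.0, -156.4]
contact_force: [0.1, 0.2, 0.8]
gripper_width: 0.0875
```

```bash
python3 go.py 451.6 -19.8 4.3 23.8;  python3 - <<'E'
from plant import imaging
from h import *
for n,(u,v) in (("scene",(367,165)),("top",(380,180))):
  d=imaging.capture(n); cv2.imwrite(f"pics/{n}4.png",cv2.resize(d["img"][v-50:v+50,u-65:u+65],(780,600))[:,:,::-1]); np.savez(f"/tmp/{n}4.npz",**d)
  print(n,*hull_fit(d,.053,.005,(.657,-.173)))
E
```

```text
t 12.72 pos [449.7 -19.6  66.9] rot [-1.7999e+02  1.0000e-02 -1.5640e+02] w 87.5 F [0.1 0.2 0.8] j6 -89.0
local shift [-1.6 -0.9 62.6] twist -0.2 n40 2.0
scene [nan nan] [nan nan] nan 0
top [ 657.3 -172.4] [95.1 66. ] 0.2 897h.py:27: RuntimeWarning: invalid value encountered in divide
  A=cv2.moments(H); cen=np.array([A['m10'],A['m01']])/A['m00']
h.py:28: RuntimeWarning: invalid value encountered in divide
  C=np.array([[A['mu20'],A['mu11']],[A['mu11'],A['mu02']]])/A['m00']
```

View pics/scene4.png

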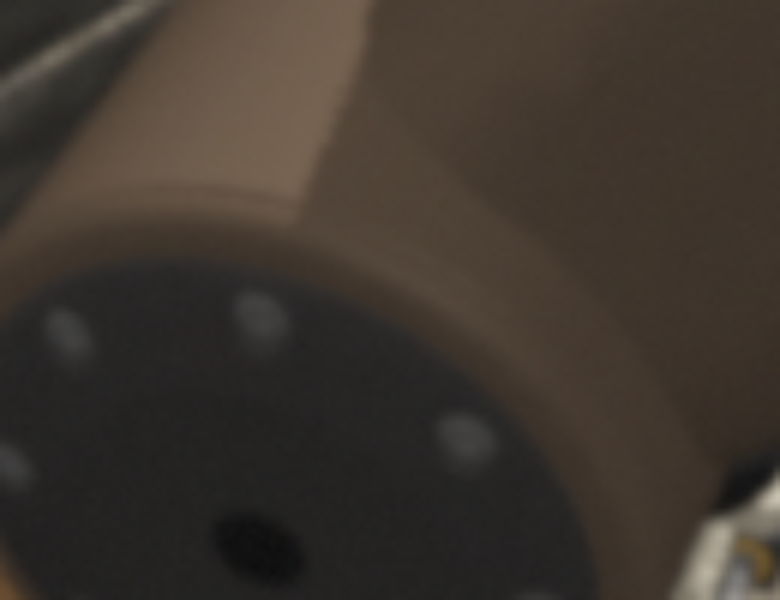

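Emit:
{"fn": "step_arm", "kwargs": {
  "commands": [
    [[-1.6,-0.9,30],-0.2],
    [[0,0,24],0],
    [[0,0,8],0],
    [[0,0,0],0]
  ]
}}

```text
time_s: 13.32
tcp_pos: [0.4515, -0.0198, 0.0046]
eef_rot: [-180.0, 0.0, -156.1]
contact_force: [0.2, 0.4, -0.1]
gripper_width: 0.0874
```

Emit:
{"fn": "step_arm", "kwargs": {
  "commands": [
    [[0,0,0],0],
    [[0,0,0],0],
    [[0,0,0],0],
    [[0,0,0],0],
    [[0,0,0],0],
    [[0,0,0],0],
    [[0,0,0],0],
    [[0,0,0],0]
  ],
  "gripper": 1,
  "grip_force": 15
}}

```text
time_s: 14.32
tcp_pos: [0.4514, -0.0197, 0.0046]
eef_rot: [-180.0, 0.0, -156.0]
contact_force: [-1.5, 0.7, 6.6]
gripper_width: 0.0598
```

```bash
python3 go.py 617 49.9 100 -17.5
```

```text
t 14.32 pos [451.4 -19.7   4.6] rot [-1.7999e+02  3.0000e-02 -1.5605e+02] w 59.8 F [-1.5  0.7  6.6] j6 -89.0
local shift [-179.6   -3.6  -95.3] twist 41.5 n40 5.0
```

Emit:
{"fn": "step_arm", "kwargs": {
  "commands": [
    [[0,0,-20],0],
    [[0,0,-30],0],
    [[0,0,-36],0],
    [[0,0,-30],0],
    [[0,0,0],0],
    [[0,0,0],0]
  ]
}}

```text
time_s: 15.08
tcp_pos: [0.4507, -0.0199, 0.1197]
eef_rot: [180.0, -0.0, -156.1]
contact_force: [-0.9, -1.1, -0.2]
gripper_width: 0.0598
```

```bash
python3 go.py 617 49.9 100 -17.5; python3 - <<'E'
from plant import imaging
from h import *
for n,(u,v) in (("scene",(367,165)),("top",(380,180))):
  d=imaging.capture(n); cv2.imwrite(f"pics/{n}5.png",d["img"][:,:,::-1]); np.savez(f"/tmp/{n}5.npz",**d)
E
```

```text
t 15.07 pos [450.7 -19.9 119.7] rot [ 1.7998e+02 -3.0000e-02 -1.5608e+02] w 59.8 F [-0.9 -1.1 -0.2] j6 -89.0
local shift [-180.4   -3.7   19.7] twist 41.4 n40 5.0
```

View pics/scene5.png

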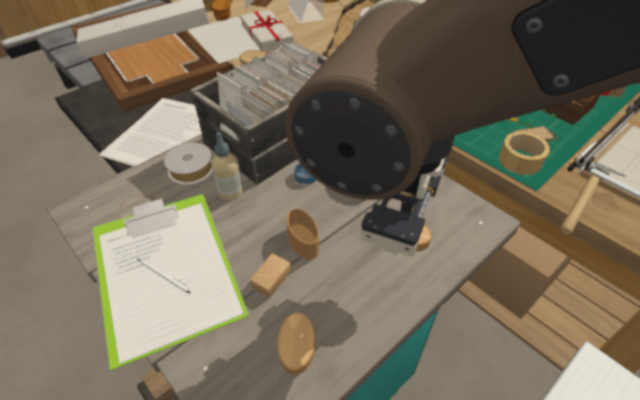

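Emit:
{"fn": "step_arm", "kwargs": {
  "commands": [
    [[-30.1,-0.6,0],0],
    [[-30.1,-0.6,0],0],
    [[-30,-0.6,0],0],
    [[-30,-0.6,0],0],
    [[-30,-0.6,0],0],
    [[-30,-0.6,0],0],
    [[0,0,0],8.2],
    [[0,0,0],8.2],
    [[0,0,0],8.2],
    [[0,0,10],8.2],
    [[0,0,10],8.2],
    [[0,0,0],0],
    [[0,0,0],0]
  ]
}}

```text
time_s: 16.8
tcp_pos: [0.6173, 0.0499, 0.0998]
eef_rot: [-180.0, -0.0, 163.1]
contact_force: [0.3, -0.4, 0.3]
gripper_width: 0.0598
```

```bash
python3 go.py 617 49.9 60 -17;  python3 - <<'E'
from plant import imaging
import cv2,numpy as np
for n,(u,v) in (("scene",(303,215)),("top",(290,195))):
  d=imaging.capture(n); cv2.imwrite(f"pics/{n}6.png",cv2.resize(d["img"][v-50:v+50,u-65:u+65],(780,600))[:,:,::-1]); np.savez(f"/tmp/{n}6.npz",**d)
E
```

```text
t 16.8 pos [617.3  49.9  99.8] rot [-1.7996e+02 -4.0000e-02  1.6312e+02] w 59.8 F [ 0.3 -0.4  0.3] j6 -130.0
local shift [ 0.2 -0.1 39.8] twist 0.1 n40 1.0
```

View pics/scene6.png

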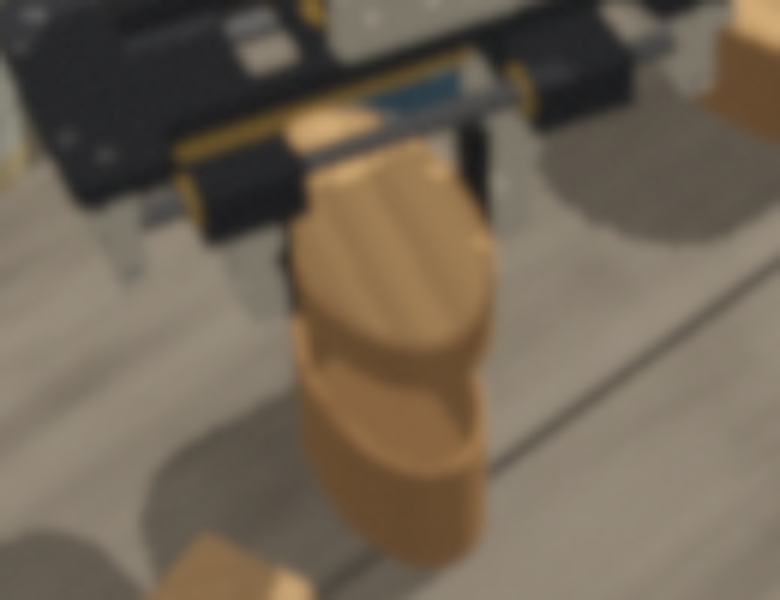

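Emit:
{"fn": "step_arm", "kwargs": {
  "commands": [
    [[0,0,20],0],
    [[0,0,18],0],
    [[0,0,4],0],
    [[0,0,0],0],
    [[0,0,0],0]
  ]
}}

```text
time_s: 17.52
tcp_pos: [0.6178, 0.0501, 0.0589]
eef_rot: [180.0, 0.0, 163.0]
contact_force: [0.0, 0.2, 0.9]
gripper_width: 0.06
```

Emit:
{"fn": "step_arm", "kwargs": {
  "commands": [
    [[0,0,1.5],0],
    [[0,0,1.5],0],
    [[0,0,1.2],0],
    [[0,0,1],0],
    [[0,0,0],0]
  ]
}}

```text
time_s: 18.15
tcp_pos: [0.6173, 0.05, 0.0529]
eef_rot: [-180.0, -0.0, 162.9]
contact_force: [0.4, 0.4, -0.4]
gripper_width: 0.0596
```

Emit:
{"fn": "step_arm", "kwargs": {
  "commands": [
    [[0,0,1],0],
    [[0,0,1],0],
    [[0,0,1],0],
    [[0,0,1],0],
    [[0,0,0],0]
  ]
}}

```text
time_s: 18.77
tcp_pos: [0.6174, 0.0499, 0.049]
eef_rot: [-180.0, 0.0, 162.9]
contact_force: [0.0, -1.2, 0.9]
gripper_width: 0.0601
```

Emit:
{"fn": "step_arm", "kwargs": {
  "commands": [
    [[0,0,1],0],
    [[0,0,1],0],
    [[0,0,1],0],
    [[0,0,1],0],
    [[0,0,0],0]
  ]
}}

```text
time_s: 19.4
tcp_pos: [0.6173, 0.05, 0.0449]
eef_rot: [-180.0, -0.0, 162.9]
contact_force: [0.2, -1.6, 0.4]
gripper_width: 0.0601
```

Sinking freely; on to home.

Emit:
{"fn": "step_arm", "kwargs": {
  "commands": [
    [[0,0,1.5],0],
    [[0,0,1.5],0],
    [[0,0,1.5],0],
    [[0,0,1],0],
    [[0,0,0],0]
  ]
}}

```text
time_s: 20.02
tcp_pos: [0.6173, 0.0501, 0.0394]
eef_rot: [180.0, -0.0, 162.9]
contact_force: [0.5, -1.1, -0.4]
gripper_width: 0.0593
```

Emit:
{"fn": "step_arm", "kwargs": {
  "commands": [
    [[0,0,0.8],0],
    [[0,0,0.8],0],
    [[0,0,0],0],
    [[0,0,0],0]
  ]
}}

```text
time_s: 20.52
tcp_pos: [0.6173, 0.0501, 0.0379]
eef_rot: [180.0, -0.0, 162.9]
contact_force: [0.2, -0.9, -0.9]
gripper_width: 0.0598
```

Emit:
{"fn": "step_arm", "kwargs": {
  "commands": [
    [[0,0,0.6],0],
    [[0,0,0.5],0],
    [[0,0,0],0],
    [[0,0,0],0]
  ]
}}

```text
time_s: 21.02
tcp_pos: [0.6174, 0.05, 0.0376]
eef_rot: [180.0, 0.0, 163.0]
contact_force: [-1.8, -0.5, 6.5]
gripper_width: 0.06
```

Emit:
{"fn": "step_arm", "kwargs": {
  "commands": [
    [[0,0,0],0],
    [[0,0,0],0],
    [[0,0,0],0],
    [[0,0,0],0],
    [[0,0,0],0],
    [[0,0,0],0]
  ],
  "gripper": 0
}}

```text
time_s: 21.78
tcp_pos: [0.6173, 0.05, 0.0368]
eef_rot: [-180.0, -0.0, 162.9]
contact_force: [-1.2, -1.1, 0.0]
gripper_width: 0.0876
```

Emit:
{"fn": "step_arm", "kwargs": {
  "commands": [
    [[0,0,-20],0],
    [[0,0,-30],0],
    [[0,0,-40],0],
    [[0,0,-40],0],
    [[0,0,-40],0],
    [[0,0,0],0]
  ]
}}

```text
time_s: 22.52
tcp_pos: [0.6192, 0.0504, 0.2109]
eef_rot: [179.8, 0.3, 163.0]
contact_force: [0.6, -0.6, -0.4]
gripper_width: 0.0876
```

```bash
python3 go.py 400 -400 205 -17
```

```text
t 22.52 pos [619.2  50.4 210.9] rot [179.79   0.33 162.96] w 87.6 F [ 0.6 -0.6 -0.4] j6 -130.0
local shift [  77.7 -494.9    3.7] twist -0.0 n40 13.0
```

Emit:
{"fn": "step_arm", "kwargs": {
  "commands": [
    [[6,-38,0],0],
    [[6,-38,0],0],
    [[6,-38,0],0],
    [[6,-38,0],0],
    [[6,-38,0],0],
    [[6,-38,0],0],
    [[6,-38,0],0],
    [[6,-38,0],0],
    [[6,-38,0],0],
    [[6,-38,0],0],
    [[6,-38,0],0],
    [[6,-38,0],0],
    [[6,-38,0],0],
    [[0,0,0],0],
    [[0,0,0],0]
  ]
}}

```text
time_s: 24.4
tcp_pos: [0.3975, -0.3991, 0.2062]
eef_rot: [180.0, -0.0, 162.9]
contact_force: [0.4, 0.4, -0.2]
gripper_width: 0.0876
```

```bash
python3 - <<'E'
from plant import imaging
from h import *
for n in("scene","top"):
  d=imaging.capture(n); np.savez(f"/tmp/{n}7.npz",**d); cv2.imwrite(f"pics/{n}7.png",d["img"][:,:,::-1])
  W=cloud(d)
  for nm,h,c in (("w",.053,(.656,-.173)),("s",.053,(.617,.05)),("odd",.02,(.462,.197)),("sand",.03,(.588,.15))):
    print(n,nm,*hull_fit(d,h,.005,c))
    k=(np.hypot(W[...,0]-c[0],W[...,1]-c[1])<.02)&(W[...,2]>0.01); P=W[k]; A=np.c_[P[:,:2]-c,np.ones(len(P))]; s=np.linalg.lstsq(A,P[:,2],rcond=None)[0]; print("   plane tilt",s[:2].round(3),"z",s[2].round(4))
E
```

```text
scene w [ 652.4 -169.6] [95.8 67.4] -2.7 763
   plane tilt [-0.002 -0.01 ] z 0.0516
scene s [613.9  52.4] [104.   59.7] -18.4 1096
   plane tilt [ 0.004 -0.005] z 0.0517
scene odd [460.6 198.5] [97.2 59.8] -43.7 1736
   plane tilt [0.01  0.001] z 0.0188
scene sand [586.  151.7] [77.3 48. ] -73.7 760
   plane tilt [0.012 0.015] z 0.0287
top w [ 657.3 -172.4] [95.3 66. ] 0.6 899
   plane tilt [ 0.    -0.007] z 0.052
top s [618.6  49.8] [102.4  59.2] -17.1 889
   plane tilt [-0.022 -0.016] z 0.052
top odd [464.1 196.5] [95.  59.1] -44.2 806
   plane tilt [-0.013  0.003] z 0.0189
top sand [590.6 149.2] [75.4 46.7] -75.7 482
   plane tilt [0.065 0.009] z 0.0288
```

View pics/scene7.png

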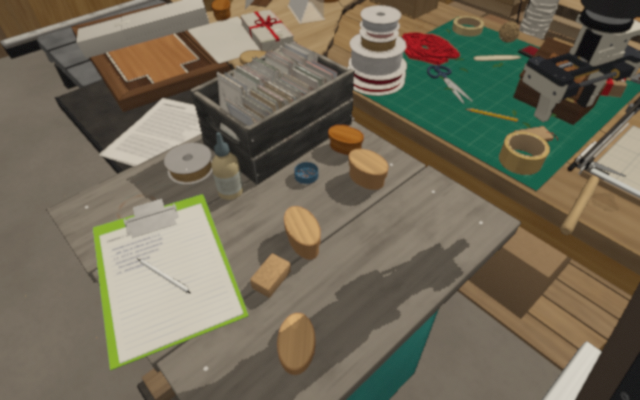

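View pics/top7.png

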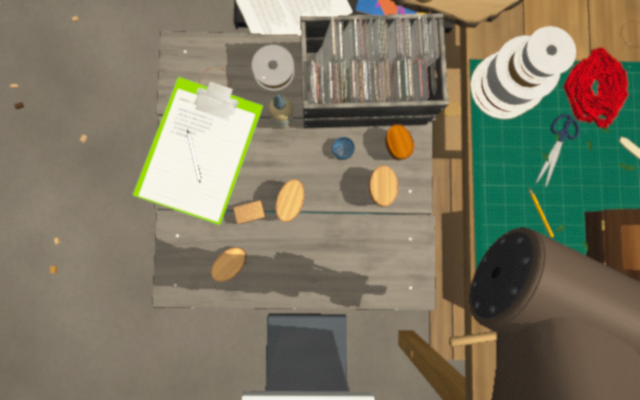

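```bash
python3 - <<'E'
from h import *
def ang(d,uv,h,s):
    e=cv2.fitEllipse(colfit(d,uv,h,s).astype(np.float32)); return np.round(e[0],1),np.round(e[1],1),round(e[2]-90,1)
t0=np.load("/tmp/top0.npz");t=np.load("/tmp/top7.npz");s0=np.load("/tmp/scene0.npz");s=np.load("/tmp/scene7.npz")
for tol in(.003,.004,.005,.007):
  print(tol,"lid scene",hull_fit(s,.052,tol,(.654,-.171))[1:3],"lid top",hull_fit(t,.052,tol,(.657,-.173))[1:3],"box scene",hull_fit(s0,.049,tol,(.654,-.171))[1:3])
print("top box before",ang(t0,(383,186),.05,95),"lid after",ang(t,(383,186),.053,95))
print("s: box before",ang(t0,(290,201),.05,95),"lid after",ang(t,(290,201),.053,95))
E
```

```text
0.003 lid scene (array([95.3, 66.9]), np.float64(-1.0)) lid top (array([94.6, 66. ]), np.float64(0.8)) box scene (array([87.1, 57.1]), np.float64(2.0))
0.004 lid scene (array([96. , 67.5]), np.float64(-2.7)) lid top (array([95.4, 66.1]), np.float64(0.6)) box scene (array([87.6, 59.5]), np.float64(1.9))
0.005 lid scene (array([96.1, 68.3]), np.float64(-2.1)) lid top (array([95.4, 66.2]), np.float64(0.4)) box scene (array([87.9, 60.2]), np.float64(2.1))
0.007 lid scene (array([98., 70.]), np.float64(-4.4)) lid top (array([95.5, 66.3]), np.float64(0.1)) box scene (array([89.7, 61.8]), np.float64(0.3))
top box before (array([ 656.3, -170.1]), array([65.9, 89.9]), 0.6) lid after (array([ 656.8, -171.2]), array([71., 99.]), -0.5)
s: box before (array([618.,  48.]), array([55.9, 95.7]), -15.5) lid after (array([618.3,  50. ]), array([ 64. , 104.8]), -16.8)
```

```bash
python3 -c "
from plant import close_job
print(close_job())"
```

```text
the job is handed in; nothing more can be done
None
```

Both boxes are closed with a lid fully home, and the job was handed in at about 24.5 s of the 72 s allowed.

- **Wide box:** this is the right-hand box, about 88 × 58 mm. I put on the lid measuring about 97 × 67 mm.
- **Slim box:** this is the left-hand box, about 95 × 52 mm. I put on the lid measuring about 103 × 60 mm.
- **Odd lid:** it measures about 97 × 60 mm, too small for either box. I left it where it lay, rim down on the stand and far from both boxes. I sorted the lids by their measured sizes and did not try the odd lid on either box.

Both lids sank with no noticeable force until they met the rim. The highest wrist force I read was about 8 N while pressing home.

**Last checks**
- Both lid tops read 52 mm above the stand. The odd lid, whose top is 20 mm up, read 19 mm, so the depth camera reads about 1 mm low and 52 fits the expected 53 mm.
- Both closed lids are level to within about 0.03 rad.
- The sanding block reads the same as before, within noise. The tin and the small closed box look unmoved in the pictures, but I did not measure them again.
- The arm is withdrawn and touches nothing.

**Disagreements**
- The two cameras differ by about 3–6 mm in absolute position. I worked from their average, using mainly the offsets between lid and box.
- The wide lid's angle to its box came out at about 1° from the top camera and about 3–4° from the scene camera (up to 5° at its loosest setting). The limit is 5.7°, so I left it as it was.

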